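# Zero and set the blade gap of a drawdown coater

## Robot

A 6-joint arm with a two-finger parallel gripper is mounted at the origin on the work surface. World frame = base frame: x ahead of the robot, y to its left, z up, the work surface at z = 0. Lengths are in mm, angles in rad, forces in N, time in s.
With the tool pointing down it reaches from about 275 to 850 mm from the base axis. Payload 5.2 kg.
Tool frame: the origin (TCP) lies on the centre line of the jaws, within the pads' length; the fingertips stand finger_overhang ahead of it and the grasp point (between the pads) lies 2 mm behind it (finger_overhang is the distance from the TCP to the fingertips, in mm); x points along the fingers, y is the direction in which the jaws open and shut, and the axes are right-handed (so a half turn about x gives the same grasp; the last joint's range is limited). The gripper opens to 85 mm and grips with 20 to 120 N. Pads are 22 mm wide; open, the fingers measure 114 mm over their backs; the gripper's body (76 mm by 85 mm) begins 54 mm behind the grasp point. The pads swing forward as they close: fully open they stand 13 mm farther back than shut.
Start: joints at [-0.203, 0.259, 1.535, -0, 1.348, -0.203], TCP at [550.005, 0.023, 224.11] pointing down, gripper open.
Joint ranges: [-3.14, 3.14], [-0.91, 2.08], [0.19, 2.58], [-1.22, 4.36], [0.22, 2.71], [-3.12, 3.12]. Speed limits (rad/s): [2.57, 2.57, 3.14, 3.14, 3.14, 3.14].

## Interface

Orientations are given as a rotation vector (axis times angle).
In Python, from workcell import * gives the robot as it stands.
- The arm moves only by the tool jog_arm, never from a script. Its argument "rows" is a list of rows, each an object of numbers: "tx", "ty", "tz": the shift along the tool's x, y, z in mm; "rx", "ry", "rz": the turn, a rotation vector about the tool's x, y, z in degrees; "fingers": the closure in counts, from 0 (fully open) to 255 (shut). In form: [{"tx": .., "ty": .., "tz": .., "rx": .., "ry": .., "rz": .., "fingers": ..}, ...]. A call has 1 to 8 rows; each row shifts and turns the pose as measured when the row begins, along the tool's axes as they then stand; what a row does not reach is not made up. A row lasts 1/12 s, in which the tool goes at most 41.7 mm and 7.16 degrees, less where a joint would pass 70% of its speed; a pose out of reach is approached as far as the arm can. A call is refused whole if a number of a shift passes 41.7 or a number of a turn 7.16, either way. A call with a gripper value outside its range is refused whole. The fingers move at their own pace and stop on an object; "squeeze" is the grip in N (left out, the last holds). Time passes only in rows, so rows that do not move let the fingers close. It gives the time, the measured TCP pose, the force and the opening at its end, in the units of the state.
- get_obs(): the state, without advancing time (a new reading comes with each control period).
- read_camera(name): name is "scene" or "side" or "wrist"; returns (picture, depth): 480x640x3 uint8, red, green, blue; 480x640 float32, mm along the optical axis (not along the pixel's ray), 0 where there is no reading.
- get_calibration(name): a dict with "fx", "fy", "cx", "cy" (pixels), "k1" (the pictures are not rectified: a ray, as slopes to the right and down, at radius r is drawn at 1 + k1 r^2 times it, then the intrinsics apply), "world_to_cam" (4x4, takes a point from world to camera coordinates). Camera axes: x right, y up, looking along -z (the intrinsics and any distortion apply to the point x, -y, -z); pixel columns grow to the right and rows downward; lengths in mm; the calibration is good to about 2 mm. A picture is of the moment at which its call begins: read the wrist's pose just before it. get_calibration takes no time and is no camera call; for the wrist camera it gives the pose at the moment of the call.
- finish_job(): hands the job in, once; it reports no verdict.
The state is a dict: "time": time; "q": joint angles; "joint_velocities": joint speeds; "joint_efforts": joint torques, N m; "eef_pos": TCP position; "tcp_rot": TCP orientation; "ft_force": force on the tool from outside, world axes, zero at the start; "ft_torque": the same for the moment, N m; "grip_width": opening from 0.0 (shut) to 1.0 (fully open).
Only numpy, scipy, OpenCV 4.12 (cv2) and the standard library are available. Lean on these libraries where they do the work, as an engineer would, in place of code of your own. Each camera call takes 0.05 s, during which the arm holds its last target.

## Task

The drawdown coater is ready for its next test card, and the far gap screw (black paddle) is already set and locked: first slide the blade carriage along its rods until the steel blade stands over the card's red start line. There, screw the orange-paddled gap screw down (clockwise) until it seats, then back it off a quarter turn, and finish still gripping the paddle so that the setting stays put while I nip up its lock ring; do not let go of it. Leave the cans, cup, bottle and tools around it standing where they are.

Things in the scene. Friction and masses are not known exactly. Their poses are not given: they have to be found in the camera images.
- coater: Drawdown coater fixed on the table, place and yaw differ: grey base 270 x 530 x 36 mm, aluminium bed (top 42 mm above the table), two 12 mm steel rods along its y at x = +-108 mm, 64 mm up, between blue end plates 80 mm high (inner faces at y = -190 and +220 mm). Origin on the table, z up; +y runs along the rods towards the card's head, -x is its near side.
- carriage (a joint): How far the blade carriage has been slid along the rods in the coater's +y, in m, 0 to 0.35 (its middle is at y = value - 0.16 m in the coater's frame). It takes about 4 N to move and stays where it is left. About 1.2 kg, borne by the rods.
- handle (a point): Centre of the carriage's black pull handle, an upright block 50 mm along the coater's x, 16 mm along y, from 101 to 146 mm above the table; the point is 128 mm above the table. Axes as the coater's. The aluminium bridge under it (250 x 24 mm) has its top at 101 mm; the two gap screws stand on it, 78 mm either side of the handle.
- blade_edge (a point): Middle of the lower edge of the steel doctor blade (150 mm along the coater's x, 4 mm thick), which hangs at the bridge's +y face, 16 mm in +y from the handle's centre; from above its top is seen as a bright strip along the bridge. Moves with the carriage; axes as the coater's.
- start_line (a point): Middle of the red start line (120 x 4 mm, across the rods) on the white and black test card (120 x 240 x 1 mm) held on the bed, at a different place along it each time. Axes as the coater's: the blade is on the line when blade_edge has y = 0 in this frame. No stop there: the carriage can overshoot it.
- gap_screw (a joint): Turn of the near gap screw (orange paddle) in rad: 0 is seated, a hard stop; it grows as the screw is backed off, counter-clockwise seen from above (vertical axis), up to 4.7. It starts 1.7 to 2.8 rad off its seat, needs about 0.05 N m to turn and stays where it is left. The paddle does not rise as it turns.
- paddle: Orange paddle head of the near gap screw: upright plate 34 mm long (its x), 10 mm thick (its y), 28 mm high; origin under its centre, on the screw's axis, 122 mm above the table, 78 mm in the coater's -x from the handle. Seated, its x is along the coater's x. Under it a neck of 9 mm, then a 21 mm collar whose top is 116 mm up. Nothing else stands within 50 mm of its axis at its height.
- paddle_mid (a point): Point on the screw's axis inside the orange paddle, 138 mm above the table (12 mm below the paddle's top): where to grip it. Axes as the paddle's.
- sample_can: Bystander: small paint can, 66 mm diameter, 75 mm high, red drips, beside the coater's +y end. Origin under its centre.
- tint_can: Bystander: paint can 86 mm diameter, 95 mm high, white label, blue drips. Origin under its centre.
- lacquer_can: Bystander: paint can 86 mm diameter, 110 mm high, blue label. Origin under its centre.
- hardener: Bystander: grey bottle 60 mm diameter, 150 mm high, red cap. Origin under its centre.
- mixing_cup: Bystander: clear plastic cup, 80 mm across the rim, 85 mm high. Origin under its centre.
- spatula: Bystander: spatula 280 mm long lying on the table at the left. Origin on its underside.
- cube_applicator: Bystander: steel hand applicator frame 84 x 28 x 28 mm lying on the coater's deck beyond the -y end plate. Origin under its centre.

How it is judged (in metres and radians):
On the way, in this order (a step that is already met when the one before it is completed fails the run):
1. the carriage is slid until the blade stands over the card's red start line (within 8 mm), the orange screw not yet seated (y of blade_edge in the frame of start_line between -0.008 and 0.008 m and velocity of joint carriage between -0.01 and 0.01 m/s), for 0.2 s.
2. with the blade on the line, the orange gap screw is turned down until it seats (within 0.06 rad of its stop) (y of blade_edge in the frame of start_line between -0.008 and 0.008 m and value of joint gap_screw below 0.06 rad), for 0.1 s.
At the end, for the whole second after the job is handed in: Blade still over the start line (within 8 mm); orange gap screw a quarter turn (1.57 rad, within 0.3 rad) above its seat; carriage and screw at rest; the gripper still holds the orange paddle between its fingers (more than 2 N, grasp point within 30 mm of the paddle's middle) (all of step 1 and value of joint gap_screw between 1.27 and 1.87 rad and velocity of joint gap_screw between -0.1 and 0.1 rad/s and contact force between the fingers and paddle above 2 N and distance between the grasp point and paddle_mid below 0.03 m); the arm keeps its last pose, push and grip.
It fails at once if a can, the cup, the bottle, the spatula or the hand applicator is shifted by more than 30 mm or knocked over (distance of any of sample_can, tint_can, lacquer_can, hardener, mixing_cup, spatula, cube_applicator from where it was at the start of the episode above 0.03 m or angle between any of sample_can, tint_can, lacquer_can, hardener, mixing_cup, spatula, cube_applicator's own z axis and vertical above 0.5 rad).
It also fails if it takes over 72 s, if anything falls off the work surface, if the arm or the gripper's body presses on something with over 40 N, if the wrist force passes 120 N, or if a joint passes its speed limit or range.

## Working session

There is one attempt and no reset: what is moved stays moved. The work goes in short steps, Python scripts to look and compute and a tool call to move; the robot and the scene stay as the last step left them, time stands still between calls to the robot, and variables do not carry over. Pictures are saved under pics/ and viewed, and the job is handed in when it is done.

Besides the shell and the picture viewer there is one more tool, called by a JSON object that holds its "fn" and its "kwargs", one argument or row to a line. jog_arm: Moves the arm, as the interface text tells. Its arguments: {"type":"object","properties":{"rows":{"type":"array","items":{"type":"object","properties":{"tx":{"type":"number"},"ty":{"type":"number"},"tz":{"type":"number"},"rx":{"type":"number"},"ry":{"type":"number"},"rz":{"type":"number"},"fingers":{"type":"number"}}}},"squeeze":{"type":"number"}},"required":["rows"]}

```bash
mkdir -p pics
cat > h.py <<'E'
import numpy as np, cv2
from workcell import *
def snap(name,fn):
    cal=get_calibration(name); im,d=read_camera(name)
    cv2.imwrite(f'pics/{fn}.png',im[:,:,::-1]); np.savez(f'pics/{fn}.npz',im=im,d=d,**{k:np.array(v) for k,v in cal.items()})
    return im,d,cal
def load(fn):
    z=np.load(f'pics/{fn}.npz'); return z['im'],z['d'],z
def rays(cal,uv):
    uv=np.atleast_2d(uv).astype(float)
    p=np.c_[(uv[:,0]-cal['cx'])/cal['fx'],(uv[:,1]-cal['cy'])/cal['fy']]
    s=p.copy()
    for _ in range(20):
        s=p/(1+float(cal['k1'])*(s**2).sum(1))[:,None]
    T=np.linalg.inv(np.array(cal['world_to_cam']))
    D=np.c_[s[:,0],-s[:,1],-np.ones(len(s))]@T[:3,:3].T
    return T[:3,3],D
def at_z(cal,uv,z):
    o,D=rays(cal,uv); t=(z-o[2])/D[:,2]; return o+D*t[:,None]
def at_d(cal,uv,d):
    o,D=rays(cal,uv); uv=np.atleast_2d(uv).astype(int)
    return o+D*d[uv[:,1],uv[:,0]][:,None]
def proj(cal,P):
    P=np.atleast_2d(P).astype(float); T=np.array(cal['world_to_cam']); c=P@T[:3,:3].T+T[:3,3]
    x=c[:,0]/-c[:,2]; y=-c[:,1]/-c[:,2]; f=1+float(cal['k1'])*(x*x+y*y)
    return np.c_[x*f*cal['fx']+cal['cx'],y*f*cal['fy']+cal['cy']]
E
python3 - <<'E'
from h import *
o=get_obs();print(o)
for n in('scene','side','wrist'): 
    im,d,c=snap(n,n+'0'); print(n,c)
E
```

```text
{'time': 0.0, 'q': array([-2.02791039e-01,  2.59329193e-01,  1.53606724e+00, -2.90363336e-06,
        1.34801073e+00, -2.02788515e-01]), 'joint_velocities': array([ 0.00032082, -0.00069861, -0.00011537, -0.00010464,  0.00117793,
       -0.00056953]), 'joint_efforts': array([ 1.06436883e-04, -4.46029150e+01, -2.90570551e+01, -7.42485804e-05,
        1.18754001e-02, -2.51378208e-05]), 'eef_pos': array([5.49464040e+02, 1.37563439e-01, 2.23288500e+02]), 'tcp_rot': array([ 1.20862694,  1.21077499, -1.21033862]), 'ft_force': array([ 0.29238375, -0.2344004 ,  0.02537384]), 'ft_torque': array([-0.02558212, -0.0253521 ,  0.0121103 ]), 'grip_width': 1.0042676659744931}
scene {'fx': 492.1026369786991, 'fy': 492.1026369786991, 'cx': 315.4813223882842, 'cy': 241.20492303650326, 'k1': -0.006893004264115366, 'world_to_cam': array([[-1.02716845e-01,  9.94538029e-01,  1.85299240e-02,
         1.43694920e+02],
       [-6.86190355e-01, -8.43321137e-02,  7.22517053e-01,
         2.59525619e+02],
       [ 7.20133354e-01,  6.14996167e-02,  6.91104732e-01,
        -2.11100070e+03],
       [ 0.00000000e+00,
[... 350 characters left out ...]
2e-01,
         2.22080087e+02],
       [ 5.92183006e-01, -3.96049543e-01,  7.01757826e-01,
        -2.35348412e+03],
       [ 0.00000000e+00,  0.00000000e+00,  0.00000000e+00,
         1.00000000e+00]])}
wrist {'fx': 407.31317886564335, 'fy': 407.31317886564335, 'cx': 319.5382045575837, 'cy': 241.24293287081014, 'k1': 0.015080555753809177, 'world_to_cam': array([[ 9.99998798e-01,  4.23893161e-04, -1.49130668e-03,
        -5.49671080e+02],
       [-8.81700684e-04,  9.46693150e-01, -3.22135533e-01,
         4.14001561e+01],
       [ 1.27525877e-03,  3.22136461e-01,  9.46692386e-01,
        -3.80854371e+02],
       [ 0.00000000e+00,  0.00000000e+00,  0.00000000e+00,
         1.00000000e+00]])}
```

View pics/scene0.png

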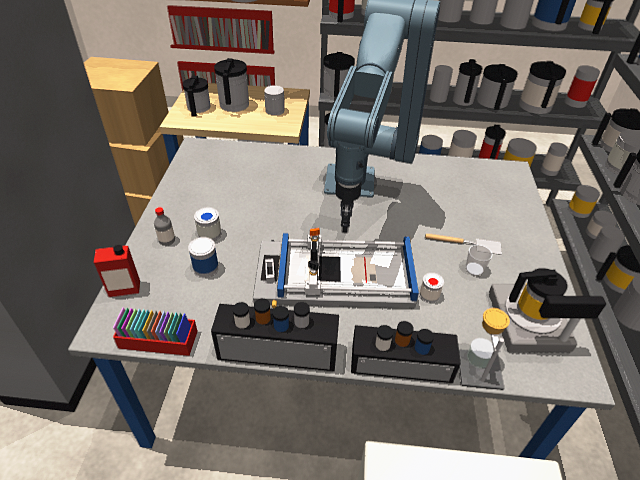

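View pics/side0.png

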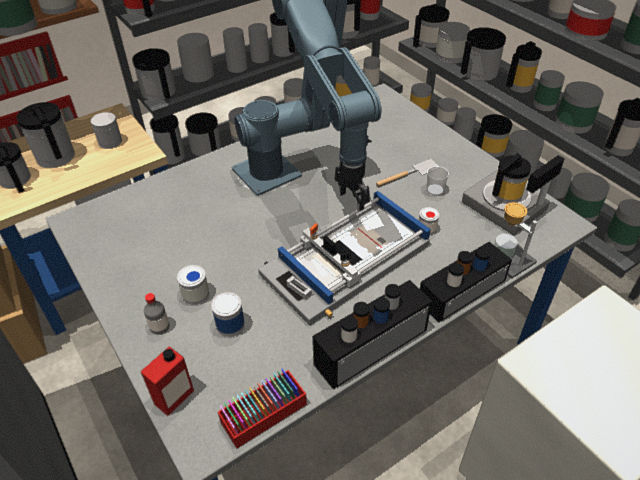

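View pics/wrist0.png

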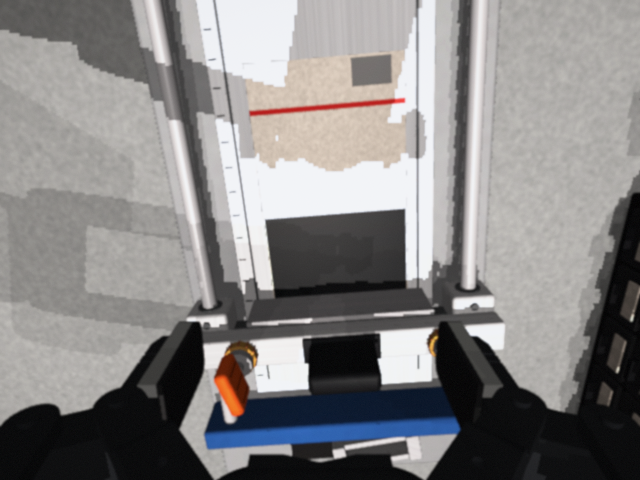

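Run:
```python
from h import *
im,d,c=load('wrist0')
cv2.imwrite('pics/w0z.png',cv2.resize(im[270:450,180:520,::-1],None,fx=2.35,fy=2.35,interpolation=cv2.INTER_CUBIC))
# red line
hsv=cv2.cvtColor(im,cv2.COLOR_RGB2HSV).astype(int)
m=((hsv[...,0]<6)|(hsv[...,0]>174))&(hsv[...,1]>150)&(hsv[...,2]>100)
ys,xs=np.nonzero(m); k=(ys<200);xs,ys=xs[k],ys[k];print('red n',len(xs),xs.min(),xs.max())
P=at_z(c,np.c_[xs,ys],43); a=P[:,:2].mean(0);u,s,vt=np.linalg.svd(P[:,:2]-a,full_matrices=False)
v=vt[0]*np.sign(vt[0,0]);t=(P[:,:2]-a)@v;print('line mid',a+v*(t.min()+t.max())/2,'len',np.ptp(t),'ang',np.degrees(np.arctan2(v[1],v[0])))
print('depthZ of line',at_d(c,np.c_[xs,ys][::50],d)[:,2].round(1))
for r,cc in [((0,290),'L'),((0,290),'R')]:
    pass
# height map around carriage
ys,xs=np.mgrid[270:450:6,180:520:2]
P=at_d(c,np.c_[xs.ravel(),ys.ravel()],d)
for lo,hi,n in((95,106,'bridge'),(140,155,'tops'),(60,68,'rods')):
    k=(P[:,2]>lo)&(P[:,2]<hi); print(n,k.sum(),P[k].min(0).round(),P[k].max(0).round())
# orange
m=(hsv[...,0]>5)&(hsv[...,0]<14)&(hsv[...,1]>190)&(hsv[...,2]>150);ys,xs=np.nonzero(m);k=(ys>330);P=at_d(c,np.c_[xs[k],ys[k]],d);print('orange',k.sum(),P.min(0),P.max(0))
k=P[:,2]>146;T=P[k,:2];mu=T.mean(0);print('top',k.sum(),mu,T.min(0),T.max(0)); vt=np.linalg.svd(T-mu)[2];print(np.degrees(np.arctan2(vt[0,1],vt[0,0])),np.ptp((T-mu)@vt.T,axis=0))
```

```text
red n 586 250 403
line mid [554.68675412  80.67739987] len 117.91576152387063 ang 4.628103799853324
depthZ of line [42.9 43.3 43.1 43.4 43.5 43.1 43.9 44.2 43.4 44.4 42.9 42.8]
bridge 478 [ 460. -113.   95.] [691. -75. 106.]
tops 218 [ 481. -117.  140.] [591. -85. 151.]
rods 287 [ 443. -231.   60.] [687. -45.  68.]
orange 511 [ 472.7897433  -196.16549395   60.46731328] [550.19260995  83.72683673 373.06866636]
top 510 [489.84487963 -99.75071582] [ 481.16232984 -116.91457749] [550.19260995  83.72683673]
-87.91573606181109 [198.48415467  75.2761715 ]
```

View pics/w0z.png

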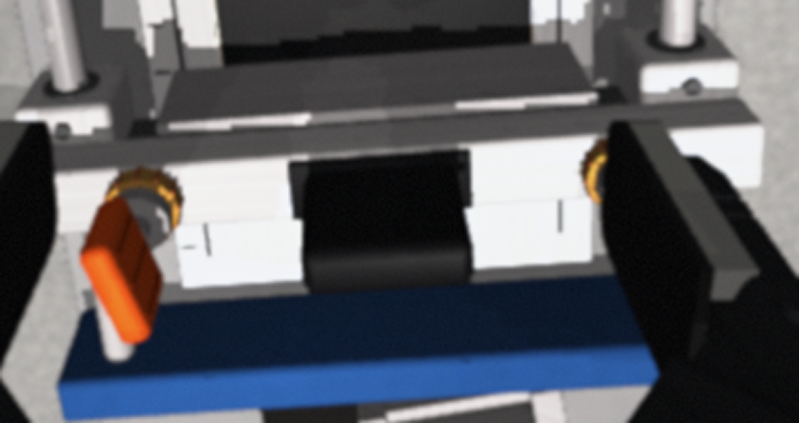

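Run:
```python
from h import *
im,d,c=load('wrist0')
th=np.radians(4.63);R=np.array([[np.cos(th),np.sin(th)],[-np.sin(th),np.cos(th)]]);L=np.array([554.7,80.7])
ys,xs=np.mgrid[0:480,150:540]
xs=xs.ravel();ys=ys.ravel();P=at_d(c,np.c_[xs,ys],d);Q=(P[:,:2]-L)@R.T;z=P[:,2];I=im[ys,xs].astype(int)
pc=lambda a:np.percentile(a,[0,2,10,50,90,98,100]).round(1)
k=(ys>300)&(z>99)&(z<104);print('bridge',k.sum(),pc(Q[k,0]),pc(Q[k,1]),z[k].mean())
k=(ys>300)&(z>142)&(z<150)&(I.max(1)<70)&(abs(Q[:,0])<35);print('handle top',k.sum(),pc(Q[k,0]),pc(Q[k,1]),z[k].mean())
k=(ys>300)&(z>142)&(z<154)&(I[:,0]>I[:,2]+70);print('pad top',k.sum(),pc(Q[k,0]),pc(Q[k,1]),z[k].mean(),P[k].mean(0))
T=Q[k];mu=T.mean(0);vt=np.linalg.svd(T-mu)[2];print(np.degrees(np.arctan2(vt[0,1],vt[0,0])),np.ptp((T-mu)@vt.T,axis=0))
r=cv2.minAreaRect(T.astype(np.float32));print(r)
for v0 in(-60,-20,20):
  k=(abs(Q[:,1]-v0)<20)&(z>66)&(z<73)&(I.min(1)>100);u=Q[k,0]
  print('rods',v0,np.median(u[u<0]),np.median(u[u>0]),z[k].mean())
print('handle c->world',)
```

```text
bridge 4703 [-110.5 -106.4  -92.5    5.1  107.2  119.4  122.5] [-188.7 -187.  -184.3 -172.3 -165.5 -164.6 -163.4] 101.0073665291707
handle top 1451 [-26.6 -25.1 -21.   -2.2  16.6  20.7  22.3] [-184.1 -183.1 -180.9 -174.3 -169.4 -168.5 -167.5] 145.10142805005174
pad top 765 [-87.7 -86.2 -84.4 -79.  -74.1 -72.6 -72. ] [-192.3 -190.  -187.  -173.2 -161.1 -159.8 -159.1] 148.27631529206914 [489.83271613 -98.81481917 148.27631529]
-74.85720832699005 [33.69263897  9.92682817]
((-79.6172103881836, -175.6411590576172), (9.893167495727539, 33.700477600097656), 15.98811149597168)
rods -60 -108.87860725619002 104.27219932867813 68.93916247057513
rods -20 -108.74087632250118 104.68468525997625 68.88782903604324
rods 20 -109.72662764958368 104.50816577837983 69.00081678047357
handle c->world
```

Run:
```python
from h import *
import workcell
print([n for n in dir(workcell) if n[0]!='_'])
print(getattr(workcell,'finger_overhang',None))
from scipy.spatial.transform import Rotation as Ro
print(Ro.from_rotvec(get_obs()['tcp_rot']).as_matrix().round(3))
```

```text
['MotionError', 'finger_overhang', 'finish_job', 'get_calibration', 'get_obs', 'read_camera']
17.0
[[-0.001  1.     0.   ]
 [ 0.     0.    -1.   ]
 [-1.    -0.001 -0.   ]]
```

{"fn": "jog_arm", "kwargs": {
  "rows": [
    {"ty": -20, "tz": 34, "fingers": 130},
    {"ty": -20, "tz": 34, "fingers": 130},
    {"ty": -20, "tz": 33, "fingers": 130},
    {"rx": -6.6, "fingers": 130},
    {"rx": -6.6},
    {"rx": -6.5},
    {}
  ],
  "squeeze": 40
}}

```text
invalid input
```

Run:
```python
from h import *
from scipy.spatial.transform import Rotation as Ro
o=get_obs();print(o['time'],o['eef_pos'],o['grip_width']);print(Ro.from_rotvec(o['tcp_rot']).as_matrix().round(3))
im,d,c=snap('wrist','wrist1')
```

```text
0.15 [5.49597258e+02 1.14912128e-01 2.23450681e+02] 1.0018668075675554
[[-0.001  1.     0.   ]
 [ 0.     0.    -1.   ]
 [-1.    -0.001 -0.   ]]
```

View pics/wrist1.png

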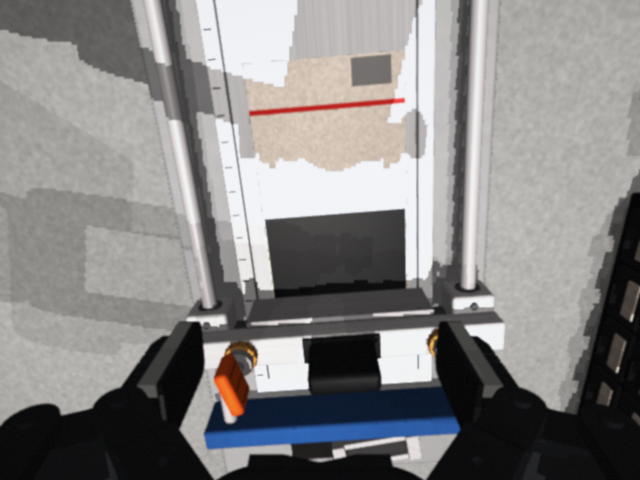

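The call was refused, so the arm has not moved and the view is unchanged. I'll resend it with every field filled in.

{"fn": "jog_arm", "kwargs": {
  "rows": [
    {"tx": 0, "ty": -20, "tz": 34, "rx": 0, "ry": 0, "rz": 0, "fingers": 130},
    {"tx": 0, "ty": -20, "tz": 34, "rx": 0, "ry": 0, "rz": 0, "fingers": 130},
    {"tx": 0, "ty": -20, "tz": 33, "rx": 0, "ry": 0, "rz": 0, "fingers": 130},
    {"tx": 0, "ty": 0, "tz": 0, "rx": -6.6, "ry": 0, "rz": 0, "fingers": 130},
    {"tx": 0, "ty": 0, "tz": 0, "rx": -6.6, "ry": 0, "rz": 0, "fingers": 130},
    {"tx": 0, "ty": 0, "tz": 0, "rx": -6.5, "ry": 0, "rz": 0, "fingers": 130},
    {"tx": 0, "ty": 0, "tz": 0, "rx": 0, "ry": 0, "rz": 0, "fingers": 130}
  ],
  "squeeze": 40
}}

```text
time: 0.78
eef_pos: [486.4, -104.7, 221.6]
tcp_rot: [0.94, 1.362, -0.941]
ft_force: [0.8, 0.5, 0.0]
grip_width: 0.489
```

Run:
```python
from h import *
from scipy.spatial.transform import Rotation as Ro
o=get_obs();print(o['time'],o['eef_pos'],o['grip_width'],o['q']);print(Ro.from_rotvec(o['tcp_rot']).as_matrix().round(3))
im,d,c=snap('wrist','wrist2')
```

```text
0.7833 [ 486.42993497 -104.73575621  221.61360563] 0.4886128343908099 [-4.36328443e-01  1.68083415e-01  1.65739261e+00 -4.30023749e-04
  1.31965343e+00 -7.96305714e-01]
[[-0.003  0.936  0.352]
 [ 0.001  0.352 -0.936]
 [-1.    -0.003 -0.002]]
```

View pics/wrist2.png

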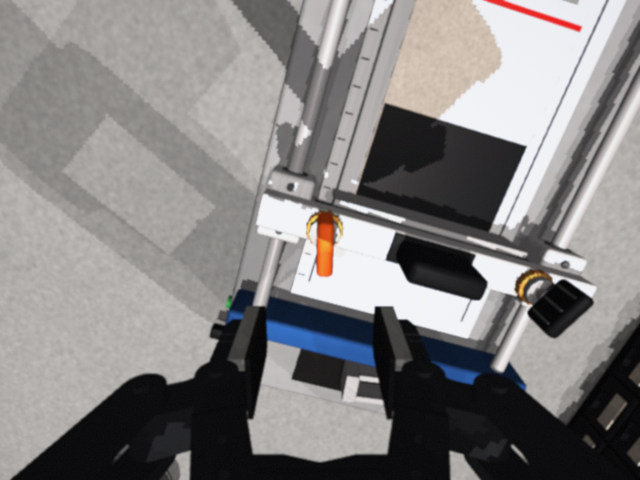

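```bash
cat > m.py <<'E'
from h import *
import sys
from scipy.spatial.transform import Rotation as Ro
def meas(fn):
    im,d,c=load(fn); ys,xs=[a.ravel() for a in np.mgrid[100:400,200:600]]
    P=at_d(c,np.c_[xs,ys],d);I=im[ys,xs].astype(int);z=P[:,2]
    k=(I[:,0]>I[:,2]+70)&(z>147)&(z<155); r=cv2.minAreaRect(P[k][:,:2].astype(np.float32)); print('pad',k.sum(),z[k].mean(),r)
    k=(z>141)&(z<150)&(I.max(1)<90)&(xs>385)&(xs<500)&(ys<300);r=cv2.minAreaRect(P[k][:,:2].astype(np.float32)); print('handle',k.sum(),z[k].mean(),r)
    hsv=cv2.cvtColor(im,cv2.COLOR_RGB2HSV).astype(int)
    m=((hsv[...,0]<6)|(hsv[...,0]>174))&(hsv[...,1]>150)&(hsv[...,2]>100);m[150:]=0
    y,x=np.nonzero(m)
    if len(x)>50:
        Q=at_z(c,np.c_[x,y],43);print('line fit',cv2.fitLine(Q[:,:2].astype(np.float32),cv2.DIST_L2,0,.01,.01).ravel())
if __name__=='__main__': meas(sys.argv[1])
E
python3 m.py wrist2; python3 -c "
from h import *
im,d,c=load('wrist2')
print(d[60:230:10,40],[at_z(c,[325,245],150)])"
```

```text
pad 838 149.43505170751223 ((488.72149658203125, -101.42298126220703), (9.603324890136719, 33.28042221069336), 19.174882888793945)
handle 1830 145.1843065308323 ((565.4429321289062, -94.64015197753906), (48.139869689941406, 14.901987075805664), 4.274428367614746)
line fit [9.964349e-01 8.436516e-02 5.797982e+02 8.273869e+01]
[341.3194  344.95166 347.15585 348.4913  352.75458 355.61713 357.46545
 360.44525 362.6284  366.183   368.157   371.30856 373.91095 376.23853
 379.05276 382.59012 385.7773 ] [array([[487.70035619, -97.92379647, 150.        ]])]
```

{"fn": "jog_arm", "kwargs": {
  "rows": [
    {"tx": 15, "ty": 3.3, "tz": -2.3, "rx": 1.4, "ry": 0, "rz": 0, "fingers": 130},
    {"tx": 20, "ty": 0, "tz": 0, "rx": 0, "ry": 0, "rz": 0, "fingers": 130},
    {"tx": 20, "ty": 0, "tz": 0, "rx": 0, "ry": 0, "rz": 0, "fingers": 130},
    {"tx": 12, "ty": 0, "tz": 0, "rx": 0, "ry": 0, "rz": 0, "fingers": 130},
    {"tx": 0, "ty": 0, "tz": 0, "rx": 0, "ry": 0, "rz": 0, "fingers": 130}
  ],
  "squeeze": 40
}}

```text
time: 1.25
eef_pos: [490.4, -100.6, 153.6]
tcp_rot: [0.978, 1.339, -0.978]
ft_force: [0.2, 0.4, -0.5]
grip_width: 0.493
```

```bash
python3 - <<'E'
from h import *
from scipy.spatial.transform import Rotation as Ro
o=get_obs();print(o['time'],o['eef_pos'],o['grip_width'],o['ft_force']);print(Ro.from_rotvec(o['tcp_rot']).as_matrix().round(3))
im,d,c=snap('wrist','wrist3')
E
python3 m.py wrist3
```

```text
1.25 [ 490.41365279 -100.62872757  153.56938747] 0.4932179810387119 [ 0.22499641  0.35661975 -0.4546657 ]
[[ 0.001  0.952  0.305]
 [-0.001  0.305 -0.952]
 [-1.     0.001  0.001]]
pad 1468 149.4465228929217 ((488.8638000488281, -101.25985717773438), (9.167047500610352, 33.324703216552734), 18.381547927856445)
handle 0 nan ((0.0, 0.0), (0.0, 0.0), 0.0)m.py:8: RuntimeWarning: Mean of empty slice.
  k=(z>141)&(z<150)&(I.max(1)<90)&(xs>385)&(xs<500)&(ys<300);r=cv2.minAreaRect(P[k][:,:2].astype(np.float32)); print('handle',k.sum(),z[k].mean(),r)
  ret = ret.dtype.type(ret / rcount)
```

View pics/wrist3.png

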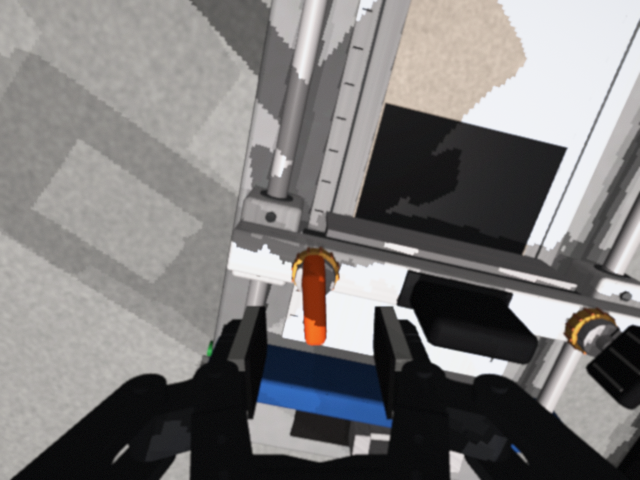

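The picture shows the paddle at about (315, 300), centred between the fingers. It is within 2 mm of the TCP axis and lined up to about 1°. Next I go down and close.

{"fn": "jog_arm", "kwargs": {
  "rows": [
    {"tx": 7, "ty": -1.7, "tz": 0, "rx": -0.8, "ry": 0, "rz": 0, "fingers": 130},
    {"tx": 6, "ty": 0, "tz": 0, "rx": 0, "ry": 0, "rz": 0, "fingers": 130},
    {"tx": 0, "ty": 0, "tz": 0, "rx": 0, "ry": 0, "rz": 0, "fingers": 130},
    {"tx": 0, "ty": 0, "tz": 0, "rx": 0, "ry": 0, "rz": 0, "fingers": 255},
    {"tx": 0, "ty": 0, "tz": 0, "rx": 0, "ry": 0, "rz": 0, "fingers": 255},
    {"tx": 0, "ty": 0, "tz": 0, "rx": 0, "ry": 0, "rz": 0, "fingers": 255},
    {"tx": 0, "ty": 0, "tz": 0, "rx": 0, "ry": 0, "rz": 0, "fingers": 255},
    {"tx": 0, "ty": 0, "tz": 0, "rx": 0, "ry": 0, "rz": 0, "fingers": 255}
  ],
  "squeeze": 50
}}

```text
time: 1.97
eef_pos: [491.7, -101.9, 144.4]
tcp_rot: [0.969, 1.336, -0.967]
ft_force: [-0.6, 0.1, -0.6]
grip_width: 0.0
```

Run:
```python
from h import *
from scipy.spatial.transform import Rotation as Ro
o=get_obs();print(o['time'],o['eef_pos'],o['grip_width'],o['ft_force'],o['ft_torque']);print(Ro.from_rotvec(o['tcp_rot']).as_matrix().round(3))
im,d,c=snap('wrist','wrist4')
```

```text
1.9667 [ 491.7458241  -101.90225679  144.35038959] 8.414440471195313e-05 [-0.62748568  0.13768975 -0.55469172] [-0.01037415  0.00921078 -0.03179745]
[[ 0.008  0.949  0.316]
 [-0.004  0.316 -0.949]
 [-1.     0.006  0.006]]
```

View pics/wrist4.png

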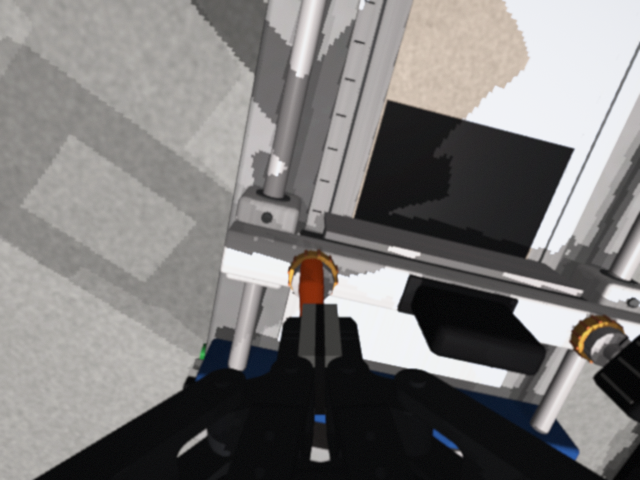

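Run:
```python
from h import *
o=get_obs(); t=o['eef_pos']
im,d,c=load('wrist4')
cv2.imwrite('pics/w4z.png',cv2.resize(im[230:430,200:440,::-1],None,fx=3,fy=3,interpolation=cv2.INTER_CUBIC))
print(proj(c,[t,t+[0,0,-17],[488.9,-101.3,150],[488.9,-101.3,140]]))
for v in range(255,440,12): print(v,[at_d(c,[u,v],d)[0].round(0).astype(int).tolist() for u in(308,314,320,330)])
im,d,c=load('wrist3');print(proj(c,[[490.4,-100.6,153.6],[488.9,-101.3,150]]))
```

```text
[[318.08903769 315.64588803]
 [317.97180829 296.85221165]
 [311.75867872 319.42471604]
 [312.03292674 307.36020951]]
255 [[483, -91, 108], [486, -90, 108], [489, -89, 109], [494, -90, 102]]
267 [[482, -87, 134], [485, -86, 134], [487, -86, 133], [495, -93, 109]]
279 [[482, -87, 146], [485, -86, 147], [487, -85, 146], [496, -97, 116]]
291 [[483, -89, 151], [486, -89, 150], [488, -89, 149], [498, -103, 116]]
303 [[485, -95, 150], [487, -94, 150], [490, -93, 150], [515, -145, 42]]
315 [[485, -92, 165], [487, -91, 164], [489, -91, 164], [492, -89, 165]]
327 [[485, -92, 172], [487, -91, 173], [489, -91, 172], [492, -90, 173]]
339 [[485, -92, 180], [487, -91, 180], [489, -91, 179], [492, -90, 179]]
351 [[485, -92, 187], [487, -91, 187], [489, -91, 186], [492, -90, 186]]
363 [[485, -91, 194], [488, -94, 188], [489, -93, 189], [491, -89, 194]]
375 [[485, -91, 199], [488, -95, 192], [491, -98, 188], [491, -89, 199]]
387 [[485, -91, 204], [489, -98, 195], [492, -101, 189], [491, -89, 204]]
399 [[486, -93, 206], [490, -101, 195], [493, -105, 189], [492, -92, 205]]
411 [[489, -102, 200], [491, -105, 196], [495, -111, 188], [495, -101, 199]]
423 [[490, -106, 200], [538, -250, 38], [543, -250, 37], [496, -104, 200]]
435 [[491, -109, 201], [542, -262, 37], [547, -261, 36], [497, -108, 200]]
[[318.02384888 315.5881785 ]
 [314.15849532 311.79575985]]
```

View pics/w4z.png

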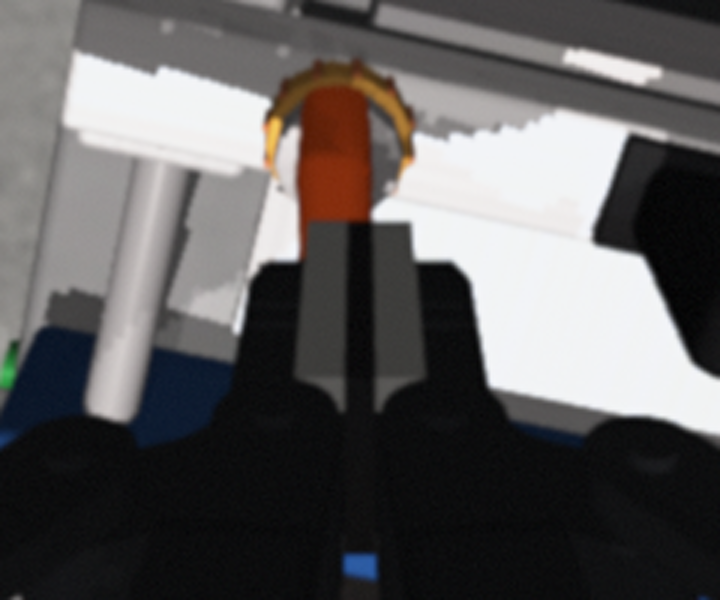

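Run:
```python
from h import *
o=get_obs(); t=o['eef_pos']
for n in('side','scene'):
    im,d,c=snap(n,n+'5')
    p=proj(c,[t,t+[0,0,-17],t+[0,0,14]]);print(n,p.round(1))
    u,v=p[0].astype(int)
    z=im[v-50:v+50,u-65:u+65,::-1]
    cv2.imwrite(f'pics/{n}5z.png',cv2.resize(z,None,fx=6,fy=6,interpolation=cv2.INTER_CUBIC))
    print(u-65,v-50)
```

```text
side [[314.9 227.7]
 [315.  231.4]
 [314.9 224.6]]
249 177
scene [[313.9 230.9]
 [313.8 234.5]
 [313.9 227.8]]
248 180
```

View pics/side5z.png

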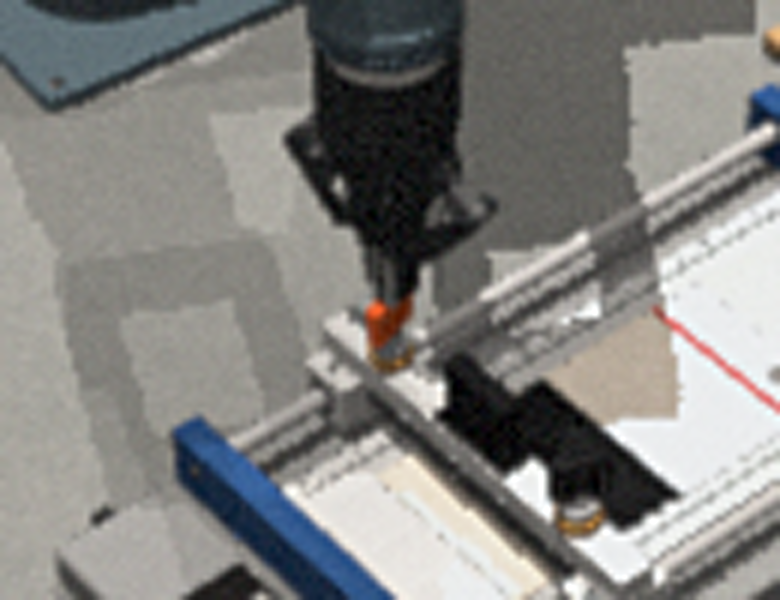

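View pics/scene5z.png

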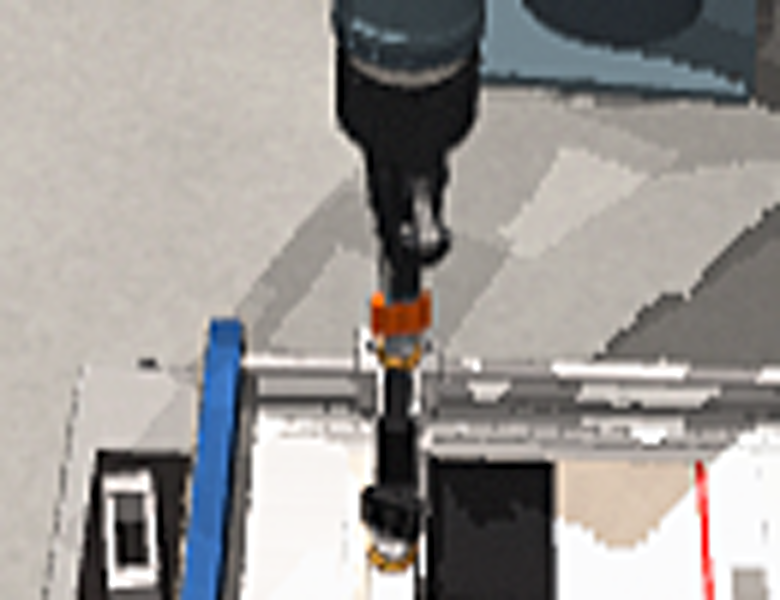

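The fingers shut above the paddle without touching it. In the depth picture the tips stand near z≈158, about 14 mm above the reported TCP, where they should be 17 mm below it. I'll trust the camera: reopen and go about 29 mm lower.

{"fn": "jog_arm", "kwargs": {
  "rows": [
    {"tx": 0, "ty": 0, "tz": 0, "rx": 0, "ry": 0, "rz": 0, "fingers": 130},
    {"tx": 0, "ty": 0, "tz": 0, "rx": 0, "ry": 0, "rz": 0, "fingers": 130},
    {"tx": 0, "ty": -2.5, "tz": -1.5, "rx": 0, "ry": 0, "rz": 0, "fingers": 130},
    {"tx": 0, "ty": 0, "tz": 0, "rx": 0, "ry": 0, "rz": 0, "fingers": 130},
    {"tx": 10, "ty": 0, "tz": 0, "rx": 0, "ry": 0, "rz": 0, "fingers": 130},
    {"tx": 6, "ty": 0, "tz": 0, "rx": 0, "ry": 0, "rz": 0, "fingers": 130},
    {"tx": 0, "ty": 0, "tz": 0, "rx": 0, "ry": 0, "rz": 0, "fingers": 130}
  ],
  "squeeze": 50
}}

```text
time: 2.7
eef_pos: [488.6, -101.3, 126.9]
tcp_rot: [0.969, 1.335, -0.966]
ft_force: [-0.4, 0.0, -0.2]
grip_width: 0.49
```

```bash
python3 - <<'E'
from h import *
from scipy.spatial.transform import Rotation as Ro
o=get_obs();print(o['time'],o['eef_pos'],o['grip_width'],o['ft_force'],o['ft_torque']);print(Ro.from_rotvec(o['tcp_rot']).as_matrix().round(3))
im,d,c=snap('wrist','wrist6')
cv2.imwrite('pics/w6z.png',cv2.resize(im[200:430,170:470,::-1],None,fx=2.6,fy=2.6,interpolation=cv2.INTER_CUBIC))
for u in(245,255,262,380,388,396): print(u,[at_d(c,[u,v],d)[0].round(0).astype(int).tolist() for v in range(295,350,6)])
E
python3 m.py wrist6 2>/dev/null
```

```text
2.7 [ 488.59973609 -101.25681776  126.86872672] 0.49008048694533207 [-0.36516281  0.03432621 -0.16138036] [ 0.04725725 -0.00509785  0.03107961]
[[ 0.008  0.949  0.316]
 [-0.004  0.316 -0.949]
 [-1.     0.006  0.006]]
245 [[457, -116, 100], [457, -137, 68], [458, -140, 69], [460, -99, 145], [461, -99, 149], [461, -98, 154], [462, -98, 157], [462, -98, 160], [463, -98, 163], [463, -97, 168]]
255 [[461, -114, 102], [462, -135, 69], [463, -98, 141], [463, -98, 145], [464, -97, 151], [464, -97, 154], [465, -97, 157], [465, -96, 162], [466, -98, 162], [467, -100, 163]]
262 [[464, -113, 102], [466, -127, 81], [465, -97, 141], [466, -97, 144], [466, -99, 145], [467, -100, 148], [468, -103, 147], [468, -105, 147], [469, -107, 148], [470, -109, 149]]
380 [[518, -95, 101], [519, -98, 101], [507, -83, 141], [506, -84, 145], [505, -83, 150], [506, -84, 152], [506, -86, 154], [507, -88, 154], [507, -90, 154], [508, -92, 155]]
388 [[521, -94, 101], [523, -97, 101], [509, -82, 142], [509, -82, 146], [508, -83, 149], [508, -83, 154], [507, -83, 157], [507, -83, 161], [506, -83, 164], [505, -83, 169]]
396 [[525, -93, 100], [526, -96, 101], [528, -99, 101], [529, -102, 101], [511, -82, 149], [510, -82, 154], [510, -83, 157], [509, -82, 161], [508, -83, 165], [508, -83, 167]]
pad 1942 149.45436390374314 ((488.6982116699219, -101.35916137695312), (9.673961639404297, 34.293514251708984), 19.78651237487793)
handle 0 nan ((0.0, 0.0), (0.0, 0.0), 0.0)
```

View pics/w6z.png

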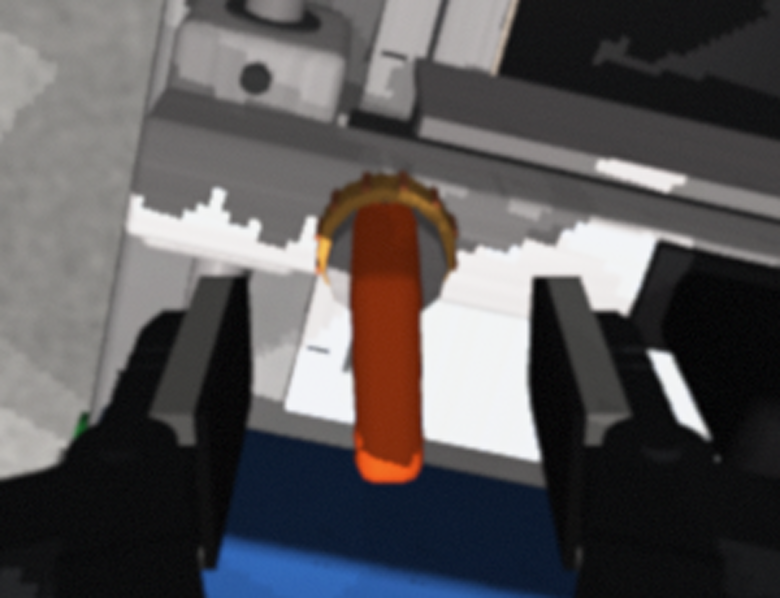

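{"fn": "jog_arm", "kwargs": {
  "rows": [
    {"tx": 8, "ty": 0, "tz": 0, "rx": 0, "ry": 0, "rz": 0, "fingers": 130},
    {"tx": 2, "ty": 0, "tz": 0, "rx": 0, "ry": 0, "rz": 0, "fingers": 130},
    {"tx": 0, "ty": 0, "tz": 0, "rx": -1, "ry": 0, "rz": 0, "fingers": 130},
    {"tx": 0, "ty": 0, "tz": 0, "rx": 0, "ry": 0, "rz": 0, "fingers": 255},
    {"tx": 0, "ty": 0, "tz": 0, "rx": 0, "ry": 0, "rz": 0, "fingers": 255},
    {"tx": 0, "ty": 0, "tz": 0, "rx": 0, "ry": 0, "rz": 0, "fingers": 255},
    {"tx": 0, "ty": 0, "tz": 0, "rx": 0, "ry": 0, "rz": 0, "fingers": 255},
    {"tx": 0, "ty": 0, "tz": 0, "rx": 0, "ry": 0, "rz": 0, "fingers": 255}
  ],
  "squeeze": 50
}}

```text
time: 3.42
eef_pos: [488.2, -101.3, 115.4]
tcp_rot: [0.954, 1.344, -0.953]
ft_force: [-0.3, -0.1, -1.9]
grip_width: 0.107
```

Run:
```python
from h import *
from scipy.spatial.transform import Rotation as Ro
o=get_obs();print(o['time'],o['eef_pos'],o['grip_width'],o['ft_force'],o['ft_torque']);print(Ro.from_rotvec(o['tcp_rot']).as_matrix().round(3))
im,d,c=snap('wrist','wrist7')
cv2.imwrite('pics/w7z.png',cv2.resize(im[200:430,170:470,::-1],None,fx=2.6,fy=2.6,interpolation=cv2.INTER_CUBIC))
```

```text
3.4167 [ 488.2026314  -101.2965174   115.44362308] 0.10696385920455678 [-0.30693155 -0.13552062 -1.93263974] [-0.03657419 -0.00030198  0.02432733]
[[ 0.006  0.942  0.335]
 [-0.003  0.335 -0.942]
 [-1.     0.005  0.005]]
```

View pics/w7z.png

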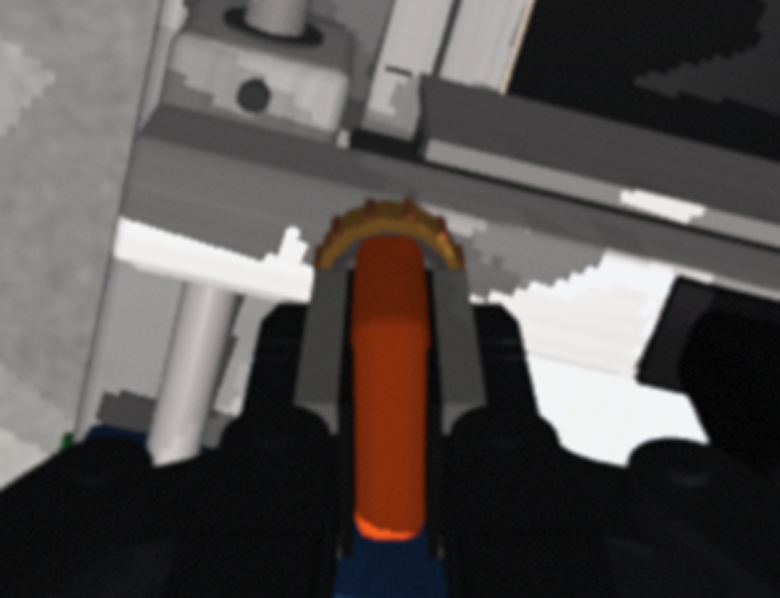

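The paddle is held: opening about 9 mm, with the orange plate between the pads at zoom (390, 400). Next I slide the carriage.

{"fn": "jog_arm", "kwargs": {
  "rows": [
    {"tx": 0, "ty": 2, "tz": -7.7, "rx": 0, "ry": 0, "rz": 0, "fingers": 255},
    {"tx": 0, "ty": 3.9, "tz": -14.5, "rx": 0, "ry": 0, "rz": 0, "fingers": 255},
    {"tx": 0, "ty": 3.9, "tz": -14.5, "rx": 0, "ry": 0, "rz": 0, "fingers": 255},
    {"tx": 0, "ty": 3.9, "tz": -14.5, "rx": 0, "ry": 0, "rz": 0, "fingers": 255},
    {"tx": 0, "ty": 3.9, "tz": -14.5, "rx": 0, "ry": 0, "rz": 0, "fingers": 255},
    {"tx": 0, "ty": 3.9, "tz": -14.5, "rx": 0, "ry": 0, "rz": 0, "fingers": 255},
    {"tx": 0, "ty": 2, "tz": -7.7, "rx": 0, "ry": 0, "rz": 0, "fingers": 255},
    {"tx": 0, "ty": 0, "tz": 0, "rx": 0, "ry": 0, "rz": 0, "fingers": 255}
  ],
  "squeeze": 80
}}

```text
time: 4.13
eef_pos: [481.3, -16.2, 115.6]
tcp_rot: [0.944, 1.333, -0.962]
ft_force: [1.0, 0.2, -2.4]
grip_width: 0.101
```

```bash
cat > s.py <<'E'
from h import *
from scipy.spatial.transform import Rotation as Ro
import sys
o=get_obs();print(o['time'],o['eef_pos'].round(2),o['grip_width'].round(3),o['ft_force'].round(1),o['ft_torque'].round(3),'q6',o['q'][5]);R=Ro.from_rotvec(o['tcp_rot']).as_matrix();print(R.round(3))
th=np.radians(4.7);n=np.array([-np.sin(th),np.cos(th)]);dd=o['eef_pos'][:2]-[488.2,-101.3]
print('travel',dd@n,'cross',dd@[n[1],-n[0]],'jaw deg world',np.degrees(np.arctan2(R[1,1],R[0,1])))
E
python3 s.py
```

```text
Traceback (most recent call last):
  File "s.py", line 4, in <module>
    o=get_obs();print(o['time'],o['eef_pos'].round(2),o['grip_width'].round(3),o['ft_force'].round(1),o['ft_torque'].round(3),'q6',o['q'][5]);R=Ro.from_rotvec(o['tcp_rot']).as_matrix();print(R.round(3))
                                                      ^^^^^^^^^^^^^^^^^^^^^
AttributeError: 'float' object has no attribute 'round'
```

```bash
sed -i "s/o\['grip_width'\].round(3)/round(o['grip_width'],3)/" s.py; python3 s.py; python3 -c "
from h import *
snap('wrist','wrist8')"
```

```text
4.1333 [481.33 -16.17 115.56] 0.101 [ 1.   0.2 -2.4] [ 0.66   0.028 -0.011] q6 -0.5833263439995477
[[ 0.008  0.943  0.333]
 [-0.019  0.333 -0.943]
 [-1.     0.001  0.02 ]]
travel 85.4034391904268 cross 0.12386411006120154 jaw deg world 19.457498098832644
```

View pics/wrist8.png

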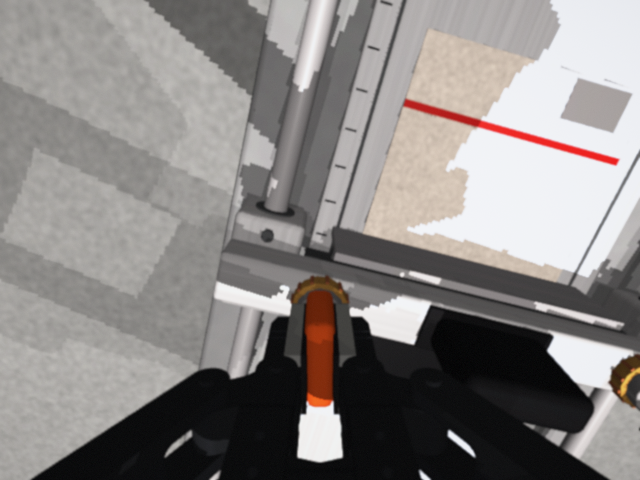

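{"fn": "jog_arm", "kwargs": {
  "rows": [
    {"tx": 0, "ty": 2, "tz": -7.7, "rx": 0, "ry": 0.3, "rz": 0, "fingers": 255},
    {"tx": 0, "ty": 3.4, "tz": -12.5, "rx": 0, "ry": 0.3, "rz": 0, "fingers": 255},
    {"tx": 0, "ty": 3.4, "tz": -12.5, "rx": 0, "ry": 0.3, "rz": 0, "fingers": 255},
    {"tx": 0, "ty": 3.4, "tz": -12.5, "rx": 0, "ry": 0.3, "rz": 0, "fingers": 255},
    {"tx": 0, "ty": 3.4, "tz": -12.5, "rx": 0, "ry": 0, "rz": 0, "fingers": 255},
    {"tx": 0, "ty": 1.6, "tz": -6, "rx": 0, "ry": 0, "rz": 0, "fingers": 255},
    {"tx": 0, "ty": 0, "tz": 0, "rx": 0, "ry": 0, "rz": 0, "fingers": 255}
  ],
  "squeeze": 80
}}

```text
time: 4.77
eef_pos: [476.5, 42.7, 115.5]
tcp_rot: [0.949, 1.347, -0.963]
ft_force: [-1.2, 3.9, 0.4]
grip_width: 0.102
```

```bash
python3 s.py
cat > b.py <<'E'
from h import *
import sys
im,d,c=load(sys.argv[1])
ys,xs=[a.ravel() for a in np.mgrid[0:480,0:640]]
P=at_d(c,np.c_[xs,ys],d);I=im[ys,xs].astype(int);z=P[:,2]
hsv=cv2.cvtColor(im,cv2.COLOR_RGB2HSV).astype(int)
m=((hsv[...,0]<5)|(hsv[...,0]>175))&(hsv[...,1]>170)&(hsv[...,2]>100);m=m.ravel()&(z<50)&(z>36)
print('red',m.sum());L=at_z(c,np.c_[xs,ys][m],43)[:,:2]
th=np.radians(4.7);n=np.array([-np.sin(th),np.cos(th)])
s=P[:,:2]@n
if m.sum()>30: print('line s',np.percentile(L@n,[2,50,98]).round(1))
k=(z>99)&(z<103.5);print('bridge s',k.sum(),np.percentile(s[k],[1,50,99]).round(1))
u=P[:,:2]@[n[1],-n[0]]
k=(z>142.5)&(z<148)&(I.max(1)<90)&(abs(u-(560.))<40);print('handle s',k.sum(),np.percentile(s[k],[1,50,99]).round(1),np.percentile(u[k],[1,50,99]).round(1))
# blade top strip: profile z vs s
for s0 in np.arange(np.percentile(s[(z>99)&(z<103.5)],99)-6,np.percentile(s[(z>99)&(z<103.5)],99)+14,1):
    k=(abs(s-s0)<.5)&(abs(u-575)<25)&(z<130); print(round(s0,1),np.percentile(z[k],[10,50,90]).round(1) if k.any() else None,end=' | ')
E
python3 - <<'E'
from h import *
snap('wrist','wrist9')
E
python3 b.py wrist8; echo; python3 b.py wrist9
```

```text
4.7667 [476.46  42.73 115.49] 0.102 [-1.2  3.9  0.4] [0.75  0.008 0.035] q6 -0.4705134144511533
[[-0.002  0.943  0.332]
 [-0.009  0.332 -0.943]
 [-1.    -0.004  0.008]]
travel 144.502966156163 cross 0.10480085053005649 jaw deg world 19.371049582131235
red 1278
line s [33.6 34.9 36.3]
bridge s 11942 [-67.1 -52.2 -44. ]
handle s 3944 [-62.4 -52.8 -48. ] [533.3 558.9 579.7]
-50.0 [100.4 101.3 104.2] | -49.0 [101.2 113.8 128. ] | -48.0 [104.4 117.1 127.7] | -47.0 [ 75.5 103.2 104.7] | -46.0 [ 75.2 100.5 103.8] | -45.0 [ 88.4 100.3 103.2] | -44.0 [85.  92.5 99.1] | -43.0 [83.2 99.6 99.9] | -42.0 [83.1 84.  84.7] | -41.0 [83.4 84.1 84.8] | -40.0 [83.3 84.2 84.8] | -39.0 [48.7 76.8 84.5] | -38.0 [46.1 66.1 81.6] | -37.0 [42.1 42.9 43.6] | -36.0 [42.1 43.  43.7] | -35.0 [42.2 42.9 43.7] | -34.0 [42.2 42.9 43.9] | -33.0 [42.3 43.  43.8] | -32.0 [42.1 42.8 43.7] | -31.0 [42.2 42.9 43.6] | 
red 906
line s [33.7 34.9 36.2]
bridge s 11996 [-8.   6.8 15.1]
handle s 4050 [-3.4  6.2 11.1] [533.3 559.1 579.9]
9.1 [100.1 101.2 104. ] | 10.1 [101.  113.8 128. ] | 11.1 [104.1 116.8 127.5] | 12.1 [ 75.6 103.  104.4] | 13.1 [ 74.6 100.3 103.9] | 14.1 [ 90.9 100.4 103.3] | 15.1 [85.  92.5 99.3] | 16.1 [84.2 89.6 89.7] | 17.1 [83.2 84.  84.8] | 18.1 [83.4 84.1 84.9] | 19.1 [83.5 84.1 84.9] | 20.1 [48.7 82.  84.6] | 21.1 [46.  66.2 81.6] | 22.1 [42.1 42.9 43.8] | 23.1 [42.3 43.  43.8] | 24.1 [42.2 42.9 43.5] | 25.1 [42.3 43.1 43.9] | 26.1 [42.4 42.9 43.6] | 27.1 [42.2 42.9 43.7] | 28.1 [42.3 42.9 43.8] |
```

View pics/wrist9.png

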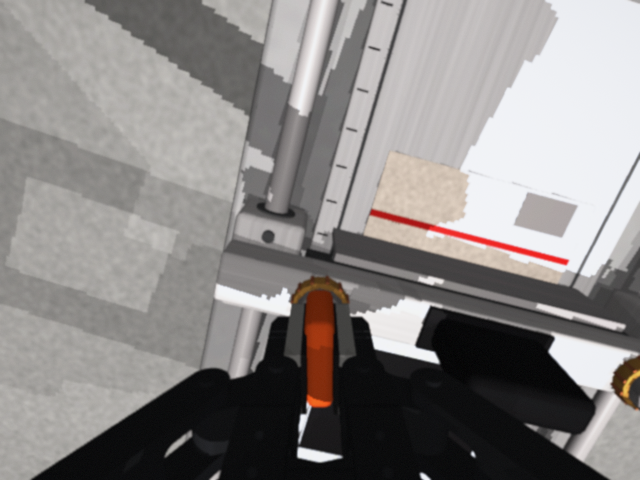

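Blade at s≈19.2 and line at 34.9, so about 15.7 mm remains, which agrees with the first estimate of 159.5 to 160 mm in all.

{"fn": "jog_arm", "kwargs": {
  "rows": [
    {"tx": 0, "ty": 1.3, "tz": -5, "rx": 0, "ry": 0, "rz": 0, "fingers": 255},
    {"tx": 0, "ty": 1.3, "tz": -5, "rx": 0, "ry": 0, "rz": 0, "fingers": 255},
    {"tx": 0, "ty": 0.9, "tz": -3.5, "rx": 0, "ry": 0, "rz": 0, "fingers": 255},
    {"tx": 0, "ty": 0.4, "tz": -1.5, "rx": 0, "ry": 0, "rz": 0, "fingers": 255},
    {"tx": 0, "ty": 0, "tz": 0, "rx": 0, "ry": 0, "rz": 0, "fingers": 255},
    {"tx": 0, "ty": 0, "tz": 0, "rx": 0, "ry": 0, "rz": 0, "fingers": 255}
  ],
  "squeeze": 80
}}

```text
time: 5.32
eef_pos: [475.5, 55.6, 115.5]
tcp_rot: [0.947, 1.344, -0.966]
ft_force: [-1.1, -3.7, 0.0]
grip_width: 0.096
```

```bash
python3 s.py
python3 - <<'E'
from h import *
snap('wrist','wrist10')
E
python3 b.py wrist10
```

```text
5.3167 [475.52  55.59 115.52] 0.096 [-1.1 -3.7  0. ] [-0.269  0.035  0.042] q6 -0.43748615655126627
[[-0.002  0.944  0.331]
 [-0.012  0.331 -0.944]
 [-1.    -0.006  0.011]]
travel 157.39772349633122 cross 0.21713822557561333 jaw deg world 19.317754557493025
red 875
line s [33.7 35.  36.3]
bridge s 12009 [ 4.8 19.6 27.9]
handle s 4006 [ 9.4 19.1 23.9] [533.2 559.2 580. ]
21.9 [100.4 101.2 104.1] | 22.9 [101.7 114.8 128.3] | 23.9 [104.  116.9 127.5] | 24.9 [ 75.4 103.1 104.9] | 25.9 [ 74.7 100.4 103.8] | 26.9 [ 89.6 100.3 103.2] | 27.9 [85.1 92.5 99.1] | 28.9 [ 94.1  99.2 100.6] | 29.9 [83.3 83.9 84.6] | 30.9 [83.4 84.1 84.8] | 31.9 [83.3 84.1 84.8] | 32.9 [49.5 78.1 84.6] | 33.9 [46.  66.3 81.6] | 34.9 [42.6 43.2 44. ] | 35.9 [42.4 43.2 44. ] | 36.9 [42.2 43.2 44. ] | 37.9 [42.3 42.9 43.7] | 38.9 [42.2 43.  43.7] | 39.9 [42.1 42.9 43.7] | 40.9 [42.2 43.  43.7] | 41.9 [42.4 43.  43.8] |
```

View pics/wrist10.png

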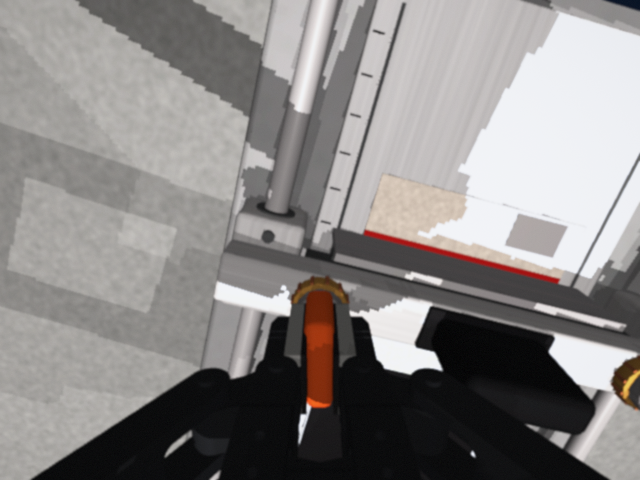

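{"fn": "jog_arm", "kwargs": {
  "rows": [
    {"tx": 0, "ty": 0.5, "tz": -1.8, "rx": 0, "ry": 0, "rz": 0, "fingers": 255},
    {"tx": 0, "ty": 0.5, "tz": -1.8, "rx": 0, "ry": 0, "rz": 0, "fingers": 255},
    {"tx": 0, "ty": 0.2, "tz": -0.8, "rx": 0, "ry": 0, "rz": 0, "fingers": 255},
    {"tx": 0, "ty": 0, "tz": 0, "rx": 0, "ry": 0, "rz": 0, "fingers": 255},
    {"tx": 0, "ty": 0, "tz": 0, "rx": 0, "ry": 0, "rz": 0, "fingers": 255},
    {"tx": 0, "ty": 0, "tz": 0, "rx": 0, "ry": 0, "rz": 0, "fingers": 255},
    {"tx": 0, "ty": 0, "tz": 0, "rx": 0, "ry": 0, "rz": 0, "fingers": 255}
  ],
  "squeeze": 80
}}

```text
time: 5.95
eef_pos: [475.2, 59.7, 115.5]
tcp_rot: [0.947, 1.344, -0.967]
ft_force: [-1.9, -4.2, 0.2]
grip_width: 0.105
```

```bash
python3 s.py
python3 - <<'E'
from h import *
snap('wrist','wrist11')
E
python3 b.py wrist11
```

```text
5.95 [475.15  59.72 115.5 ] 0.105 [-1.9 -4.2  0.2] [-0.409  0.057 -0.006] q6 -0.4270027507828239
[[-0.002  0.944  0.331]
 [-0.014  0.331 -0.944]
 [-1.    -0.006  0.012]]
travel 161.54468998611912 cross 0.19113935566196563 jaw deg world 19.3014340069619
red 0
bridge s 11981 [ 8.9 23.7 32. ]
handle s 4004 [13.5 23.1 28. ] [533.2 559.4 580. ]
26.0 [100.4 101.2 103.6] | 27.0 [101.2 114.1 127.8] | 28.0 [104.1 116.8 127.5] | 29.0 [ 75.9 103.2 104.5] | 30.0 [ 74.6 100.2 103.7] | 31.0 [ 90.3 100.4 103.3] | 32.0 [84.9 92.4 99.1] | 33.0 [82.9 93.3 99.8] | 34.0 [83.2 83.8 84.6] | 35.0 [83.4 84.1 84.8] | 36.0 [83.4 84.1 84.8] | 37.0 [52.4 82.8 84.6] | 38.0 [45.9 66.  81.7] | 39.0 [42.2 43.  43.9] | 40.0 [42.2 43.1 43.8] | 41.0 [42.2 42.9 43.6] | 42.0 [42.1 42.8 43.6] | 43.0 [42.3 43.  43.7] | 44.0 [42.1 42.9 43.5] | 45.0 [42.1 43.  43.6] |
```

{"fn": "jog_arm", "kwargs": {
  "rows": [
    {"tx": 0, "ty": 0, "tz": 0, "rx": 3, "ry": 0, "rz": 0, "fingers": 255},
    {"tx": 0, "ty": 0, "tz": 0, "rx": 5, "ry": 0, "rz": 0, "fingers": 255},
    {"tx": 0, "ty": 0, "tz": 0, "rx": 5, "ry": 0, "rz": 0, "fingers": 255},
    {"tx": 0, "ty": 0, "tz": 0, "rx": 5, "ry": 0, "rz": 0, "fingers": 255},
    {"tx": 0, "ty": 0, "tz": 0, "rx": 5, "ry": 0, "rz": 0, "fingers": 255},
    {"tx": 0, "ty": 0, "tz": 0, "rx": 5, "ry": 0, "rz": 0, "fingers": 255},
    {"tx": 0, "ty": 0, "tz": 0, "rx": 3, "ry": 0, "rz": 0, "fingers": 255},
    {"tx": 0, "ty": 0, "tz": 0, "rx": 0, "ry": 0, "rz": 0, "fingers": 255}
  ],
  "squeeze": 80
}}

```text
time: 6.67
eef_pos: [475.8, 59.7, 115.5]
tcp_rot: [1.367, 1.081, -1.382]
ft_force: [-1.3, -3.4, 0.2]
grip_width: 0.099
```

```bash
python3 s.py
```

```text
6.6667 [475.84  59.71 115.51] 0.099 [-1.3 -3.4  0.2] [-0.364  0.211 -0.066] q6 0.1397225096231483
[[-0.001  0.974 -0.228]
 [-0.013 -0.228 -0.974]
 [-1.     0.002  0.013]]
travel 161.48182239726395 cross 0.8774969588670931 jaw deg world -13.191203565233883
```

{"fn": "jog_arm", "kwargs": {
  "rows": [
    {"tx": 0, "ty": -0.3, "tz": 0, "rx": 5, "ry": 0, "rz": 0, "fingers": 255},
    {"tx": 0, "ty": -0.3, "tz": 0, "rx": 6, "ry": 0, "rz": 0, "fingers": 255},
    {"tx": 0, "ty": 0, "tz": 0, "rx": 6, "ry": 0, "rz": 0, "fingers": 255},
    {"tx": 0, "ty": 0, "tz": 0, "rx": 6, "ry": 0, "rz": 0, "fingers": 255},
    {"tx": 0, "ty": 0, "tz": 0, "rx": 6, "ry": 0, "rz": 0, "fingers": 255},
    {"tx": 0, "ty": 0, "tz": 0, "rx": 6, "ry": 0, "rz": 0, "fingers": 255},
    {"tx": 0, "ty": 0, "tz": 0, "rx": 6, "ry": 0, "rz": 0, "fingers": 255},
    {"tx": 0, "ty": 0, "tz": 0, "rx": 3, "ry": 0, "rz": 0, "fingers": 255}
  ],
  "squeeze": 80
}}

```text
time: 7.33
eef_pos: [476.6, 59.2, 115.5]
tcp_rot: [1.901, 0.527, -1.906]
ft_force: [-0.1, -4.9, 0.4]
grip_width: 0.1
```

```bash
python3 s.py;python3 - <<'E'
from h import *
snap('wrist','wrist12')
E
```

```text
7.3333 [476.61  59.21 115.54] 0.1 [-0.1 -4.9  0.4] [-0.39   0.309  0.1  ] q6 0.9270702098823835
[[ 0.001  0.525 -0.851]
 [-0.014 -0.851 -0.525]
 [-1.     0.013  0.006]]
travel 160.9167132831365 cross 1.5963291318980048 jaw deg world -58.29949672910676
```

View pics/wrist12.png

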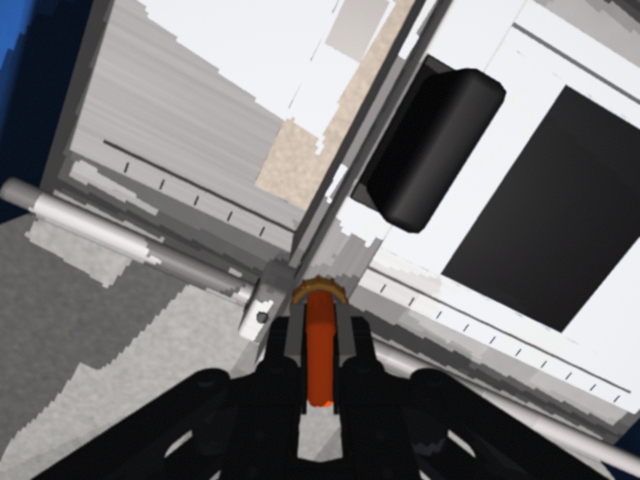

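{"fn": "jog_arm", "kwargs": {
  "rows": [
    {"tx": 0, "ty": -0.3, "tz": 0.4, "rx": 4, "ry": 0, "rz": 0, "fingers": 255},
    {"tx": 0, "ty": -0.3, "tz": 0.4, "rx": 5, "ry": 0, "rz": 0, "fingers": 255},
    {"tx": 0, "ty": 0, "tz": 0, "rx": 5, "ry": 0, "rz": 0, "fingers": 255},
    {"tx": 0, "ty": 0, "tz": 0, "rx": 4, "ry": 0, "rz": 0, "fingers": 255},
    {"tx": 0, "ty": 0, "tz": 0, "rx": 3, "ry": 0, "rz": 0, "fingers": 255},
    {"tx": 0, "ty": 0, "tz": 0, "rx": 2, "ry": 0, "rz": 0, "fingers": 255},
    {"tx": 0, "ty": 0, "tz": 0, "rx": 1, "ry": 0, "rz": 0, "fingers": 255},
    {"tx": 0, "ty": 0, "tz": 0, "rx": 0, "ry": 0, "rz": 0, "fingers": 255}
  ],
  "squeeze": 80
}}

```text
time: 8.05
eef_pos: [476.7, 59.0, 115.5]
tcp_rot: [2.145, 0.132, -2.142]
ft_force: [-1.0, -4.2, 1.0]
grip_width: 0.099
```

```bash
python3 s.py
```

```text
8.05 [476.72  58.97 115.54] 0.099 [-1.  -4.2  1. ] [-0.275  0.319 -0.044] q6 1.3427211724276673
[[ 0.003  0.137 -0.991]
 [-0.014 -0.991 -0.137]
 [-1.     0.014 -0.001]]
travel 160.6664186474209 cross 1.6950851347007565 jaw deg world -82.149552317725
```

Expected seat is at about −85.3°. I'll creep on and watch the torque rise.

{"fn": "jog_arm", "kwargs": {
  "rows": [
    {"tx": 0, "ty": 0, "tz": 0, "rx": 1.5, "ry": 0, "rz": 0, "fingers": 255},
    {"tx": 0, "ty": 0, "tz": 0, "rx": 1.5, "ry": 0, "rz": 0, "fingers": 255},
    {"tx": 0, "ty": 0, "tz": 0, "rx": 1.5, "ry": 0, "rz": 0, "fingers": 255},
    {"tx": 0, "ty": 0, "tz": 0, "rx": 1.5, "ry": 0, "rz": 0, "fingers": 255}
  ],
  "squeeze": 80
}}

```text
time: 8.38
eef_pos: [476.7, 58.8, 115.5]
tcp_rot: [2.2, 0.019, -2.195]
ft_force: [0.1, -2.6, 0.3]
grip_width: 0.098
```

```bash
python3 s.py
```

```text
8.3833 [476.7   58.83 115.55] 0.098 [ 0.1 -2.6  0.3] [-0.242  0.311  1.124] q6 1.447824877809551
[[ 0.002  0.032 -0.999]
 [-0.015 -0.999 -0.032]
 [-1.     0.015 -0.002]]
travel 160.5354735629451 cross 1.6632901072217097 jaw deg world -88.1419394444076
```

{"fn": "jog_arm", "kwargs": {
  "rows": [
    {"tx": 0, "ty": 0, "tz": 0, "rx": 1, "ry": 0, "rz": 0, "fingers": 255},
    {"tx": 0, "ty": 0, "tz": 0, "rx": 0.5, "ry": 0, "rz": 0, "fingers": 255},
    {"tx": 0, "ty": 0, "tz": 0, "rx": 0.5, "ry": 0, "rz": 0, "fingers": 255}
  ],
  "squeeze": 80
}}

```text
time: 8.63
eef_pos: [476.7, 58.8, 115.6]
tcp_rot: [2.215, -0.017, -2.21]
ft_force: [0.1, -3.7, -0.4]
grip_width: 0.098
```

```bash
python3 s.py;python3 - <<'E'
from h import *
snap('wrist','wrist13')
E
python3 m.py wrist13; python3 b.py wrist13
```

```text
8.6333 [476.71  58.8  115.58] 0.098 [ 0.1 -3.7 -0.4] [-0.252  0.29   1.637] q6 1.481068469322919
[[ 0.002  0.001 -1.   ]
 [-0.016 -1.    -0.001]
 [-1.     0.016 -0.002]]
travel 160.49817065460633 cross 1.6675598381527927 jaw deg world -89.9210067281509
pad 1986 149.46809961746817 ((477.9591064453125, 59.85887145996094), (31.28873634338379, 9.263932228088379), 0.6839269399642944)
handle 0 nan ((0.0, 0.0), (0.0, 0.0), 0.0)
red 0
bridge s 7090 [ 8.3 18.5 31.7]
handle s 9212 [12.5 19.9 27.5] [534.2 559.7 580.9]
25.7 [ 99.8 100.8 101.7] | 26.7 [ 99.9 100.9 101.8] | 27.7 [100.1 101.  101.8] | 28.7 [100.1 101.  101.8] | 29.7 [100.  101.  101.7] | 30.7 [100.1 100.6 101.7] | 31.7 [ 98.5  99.6 100.5] | 32.7 None | 33.7 [80.8 83.4 84.9] | 34.7 [83.3 84.1 85. ] | 35.7 [83.2 84.2 85. ] | 36.7 [83.2 84.1 85. ] | 37.7 [83.1 83.9 84.8] | 38.7 None | 39.7 None | 40.7 None | 41.7 None | 42.7 [42.6 43.4 44.1] | 43.7 [41.9 42.8 43.9] | 44.7 [42.1 43.1 44. ] | 45.7 [42.  42.9 43.8] | m.py:8: RuntimeWarning: Mean of empty slice.
  k=(z>141)&(z<150)&(I.max(1)<90)&(xs>385)&(xs<500)&(ys<300);r=cv2.minAreaRect(P[k][:,:2].astype(np.float32)); print('handle',k.sum(),z[k].mean(),r)
  ret = ret.dtype.type(ret / rcount)
```

View pics/wrist13.png

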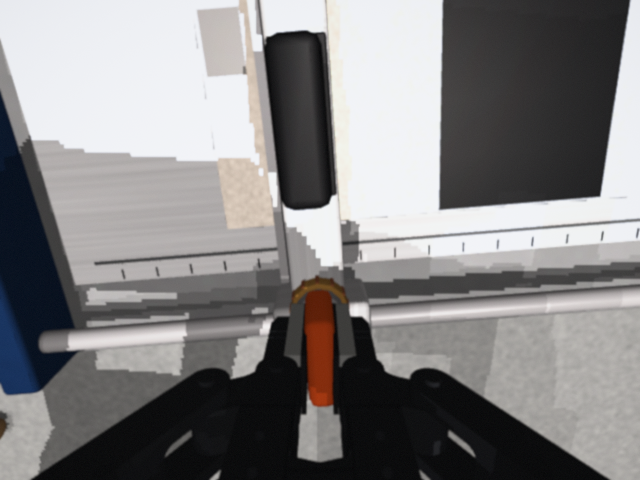

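Torque is 1.6 N m and the jaws are about 4.6° past the expected seat angle, so the screw is seated. The blade is still on the line (s≈35.7 against 35.0). Next I back off counter-clockwise.

{"fn": "jog_arm", "kwargs": {
  "rows": [
    {"tx": 0, "ty": 0, "tz": 0, "rx": -3, "ry": 0, "rz": 0, "fingers": 255},
    {"tx": 0, "ty": 0, "tz": 0, "rx": -5, "ry": 0, "rz": 0, "fingers": 255},
    {"tx": 0, "ty": 0, "tz": 0, "rx": -6, "ry": 0, "rz": 0, "fingers": 255},
    {"tx": 0, "ty": 0, "tz": 0, "rx": -6, "ry": 0, "rz": 0, "fingers": 255},
    {"tx": 0, "ty": 0, "tz": 0, "rx": -6, "ry": 0, "rz": 0, "fingers": 255},
    {"tx": 0, "ty": 0, "tz": 0, "rx": -6, "ry": 0, "rz": 0, "fingers": 255},
    {"tx": 0, "ty": 0, "tz": 0, "rx": -6, "ry": 0, "rz": 0, "fingers": 255},
    {"tx": 0, "ty": 0, "tz": 0, "rx": -4, "ry": 0, "rz": 0, "fingers": 255}
  ],
  "squeeze": 80
}}

```text
time: 9.35
eef_pos: [476.5, 59.7, 115.5]
tcp_rot: [1.777, 0.69, -1.781]
ft_force: [-1.3, -3.8, 0.6]
grip_width: 0.102
```

```bash
python3 s.py
```

```text
9.35 [476.47  59.69 115.53] 0.102 [-1.3 -3.8  0.6] [-0.45   0.214 -0.11 ] q6 0.7271503423641542
[[ 0.002  0.682 -0.731]
 [-0.011 -0.731 -0.682]
 [-1.     0.01   0.006]]
travel 161.41161209514004 cross 1.5000485427931096 jaw deg world -47.00151575026633
```

50° to go.

{"fn": "jog_arm", "kwargs": {
  "rows": [
    {"tx": 0, "ty": 0, "tz": 0, "rx": -5, "ry": 0, "rz": 0, "fingers": 255},
    {"tx": 0, "ty": 0, "tz": 0, "rx": -6, "ry": 0, "rz": 0, "fingers": 255},
    {"tx": 0, "ty": 0, "tz": 0, "rx": -6, "ry": 0, "rz": 0, "fingers": 255},
    {"tx": 0, "ty": 0, "tz": 0, "rx": -6, "ry": 0, "rz": 0, "fingers": 255},
    {"tx": 0, "ty": 0, "tz": 0, "rx": -6, "ry": 0, "rz": 0, "fingers": 255},
    {"tx": 0, "ty": 0, "tz": 0, "rx": -6, "ry": 0, "rz": 0, "fingers": 255},
    {"tx": 0, "ty": 0, "tz": 0, "rx": -4, "ry": 0, "rz": 0, "fingers": 255},
    {"tx": 0, "ty": 0, "tz": 0, "rx": -2, "ry": 0, "rz": 0, "fingers": 255}
  ],
  "squeeze": 80
}}

```text
time: 10.02
eef_pos: [475.7, 60.2, 115.5]
tcp_rot: [1.268, 1.162, -1.274]
ft_force: [-0.7, -2.7, 0.4]
grip_width: 0.099
```

```bash
python3 s.py
```

```text
10.0167 [475.67  60.17 115.52] 0.099 [-0.7 -2.7  0.4] [-0.573  0.149 -0.043] q6 -0.013454272737698456
[[ 0.001  0.996 -0.086]
 [-0.006 -0.086 -0.996]
 [-1.     0.001  0.006]]
travel 161.95536266022677 cross 0.7387523429674805 jaw deg world -4.916207810995879
```

{"fn": "jog_arm", "kwargs": {
  "rows": [
    {"tx": 0, "ty": 0, "tz": 0, "rx": -3, "ry": 0, "rz": 0, "fingers": 255},
    {"tx": 0, "ty": 0, "tz": 0.3, "rx": -3, "ry": 0, "rz": 0, "fingers": 255},
    {"tx": 0, "ty": 0, "tz": 0.3, "rx": -2, "ry": 0, "rz": 0, "fingers": 255},
    {"tx": 0, "ty": 0, "tz": 0, "rx": 0, "ry": 0, "rz": 0, "fingers": 255},
    {"tx": 0, "ty": 0, "tz": 0, "rx": 0, "ry": 0, "rz": 0, "fingers": 255},
    {"tx": 0, "ty": 0, "tz": 0, "rx": 0, "ry": 0, "rz": 0, "fingers": 255}
  ],
  "squeeze": 80
}}

```text
time: 10.52
eef_pos: [475.5, 60.2, 115.5]
tcp_rot: [1.172, 1.229, -1.174]
ft_force: [-1.1, -2.3, -0.1]
grip_width: 0.102
```

```bash
python3 s.py;python3 - <<'E'
from h import *
snap('wrist','wrist14')
snap('scene','scene14')
o=get_obs();print(o['time'],o['joint_velocities'].round(4))
E
python3 m.py wrist14 2>/dev/null; python3 b.py wrist14
```

```text
10.5167 [475.51  60.18 115.54] 0.102 [-1.1 -2.3 -0.1] [-0.562  0.186  0.018] q6 -0.1530193455001654
[[ 0.001  0.999  0.049]
 [-0.003  0.049 -0.999]
 [-1.     0.001  0.003]]
travel 161.9815543608852 cross 0.5808015420069115 jaw deg world 2.803092488085603
10.6167 [ 0.0007  0.     -0.0004 -0.002   0.0008 -0.0061]
pad 1997 149.4520166857022 ((475.8050537109375, 61.54578399658203), (9.239063262939453, 31.072769165039062), 3.141709804534912)
handle 0 nan ((0.0, 0.0), (0.0, 0.0), 0.0)
red 0
bridge s 12321 [ 9.3 23.8 32.3]
handle s 5596 [13.8 22.3 28.4] [532.9 556.1 580.2]
26.3 [100.2 101.4 104.2] | 27.3 [101.8 114.1 126.9] | 28.3 [104.1 117.2 127.6] | 29.3 [ 75.5 102.9 104.3] | 30.3 [ 75.  100.5 103.8] | 31.3 [ 86.8  99.9 103. ] | 32.3 [85.1 92.6 99.1] | 33.3 [82.8 83.3 97.8] | 34.3 [83.2 84.1 84.9] | 35.3 [83.4 84.2 85. ] | 36.3 [83.4 84.1 85. ] | 37.3 [50.5 73.8 84.4] | 38.3 [45.7 66.1 81.8] | 39.3 [42.1 42.9 43.8] | 40.3 [42.2 42.9 43.7] | 41.3 [42.1 43.  43.8] | 42.3 [42.2 42.9 43.8] | 43.3 [42.2 43.  43.6] | 44.3 [42.3 43.  43.8] | 45.3 [42.2 42.9 43.7] |
```

View pics/wrist14.png

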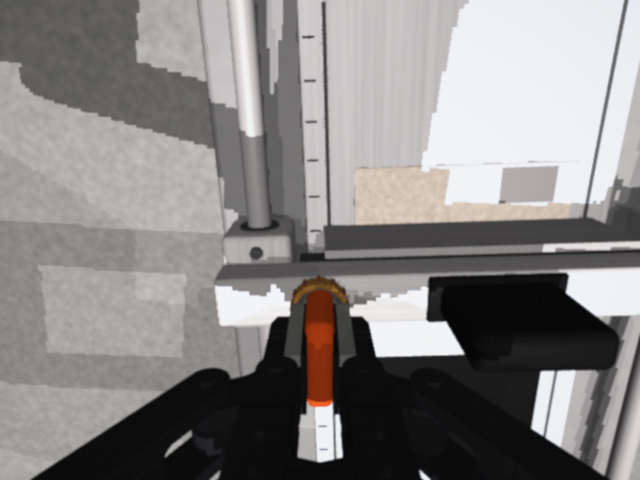

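View pics/scene14.png

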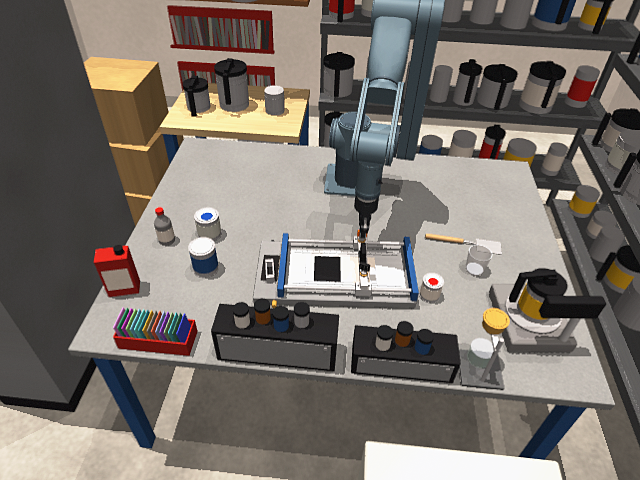

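The last wrist picture shows the paddle still clamped between the pads at (320, 350). The blade covers the red line, and in the scene view the bystanders look unmoved. I'll hand in.

```bash
python3 -c "
from workcell import *
print(finish_job()); o=get_obs(); print(o['time'],o['eef_pos'],o['grip_width'])"
```

```text
the job is handed in; nothing more can be done
None
the job is handed in; nothing more can be done
```

The blade is over the red start line, the orange gap screw was seated and then backed off about a quarter turn, and the gripper is still holding the paddle. I handed the job in at about 10.6 s; it gives no verdict.

I gripped the orange paddle and used that one grip for everything. I slid the carriage about 161 mm, turned the screw clockwise until it stopped, backed it off and held on.

**Last checks:**
- **Blade:** about 1 mm past the line by the depth picture. The line itself was hidden under the blade at the end, so its position comes from earlier views.
- **Seat:** the wrist torque rose to about 1.6 N m as the jaws passed the expected seat angle, so I took the screw as seated.
- **Backed off:** the paddle angle reads about 88° off the seat, or 1.54 rad. The paddle is partly hidden by the fingers in that view.
- **Grip:** the opening reads about 9 mm on the 10 mm paddle with the squeeze set to 80 N, and the arm was at rest.
- **Bystanders:** the cans, cup, bottle, spatula and applicator look unmoved in the final scene picture. I did not measure them.

**What disagreed:**
- **Fingertip height:** the fingertips stand about 14 mm above the reported TCP, not 17 mm below it as given. Because of this my first grip closed just above the paddle without touching it. I re-gripped about 29 mm lower, using the camera. By either reading the grasp point is within about 21 mm of the paddle's middle.
- **Refused call:** the first move call was refused, probably because its rows left fields out. Nothing moved.

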